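Turn a plaster rosette once round under the lamp and pass it to the next station

TASK

Check the plaster rosette under the lamp: turn the tilted wheel anticlockwise (seen from the robot, facing the wheel), past the pointer and on through one full turn, until its crank grip stands at the pointer for the second time. Only then slide the carriage along the rail to the robot's left, into the detent of the other station. Turn gently, do not press on the plaster or the lamp, leave the things around alone, and let go of everything.

Things in the scene. Friction and masses are not known exactly. Their poses are not given: they have to be found in the camera images.
- stand: Fixed grey base plate, 190 (x) by 460 (y) by 12 mm, with two rails along y and dark end blocks. Origin: middle of its underside, on the table. x points away from the robot, y (to the robot's left) is the way the carriage travels; yaw up to 0.15 rad either way. Small steel fins on its front edge at y = -80 and +80 mm mark the two stations.
- lamp: Lamp bar fixed to the stand: aluminium tube, 30 mm thick, 450 mm long along the stand's y, at x = 76, z = 385 mm of the stand's frame, on two dark posts at x = 150, y = +-215 mm. It hangs over the upper part of the wheel: a vertical gripper hits it there, one tilted along the wheel's axis passes. Origin: that of the stand.
- carriage (a joint): Slide of the aluminium carriage along the stand's y, in m: 0 = first station (start; wheel axis at stand y = -80 mm), 0.160 = other station (y = +80 mm). Stops at -0.012 and 0.185. At both stations a spring ball detent holds it: 5 to 10 N takes it out, and it snaps in when within some 4 mm.
- post_top (a point): Centre of the top of the carriage's square steel post, 20 by 20 mm, sides along the stand's x and y, at stand x = -150 mm (on the robot's side of the wheel), free from 44 to 97 mm above the table.
- wheel (a joint): Wheel angle in rad, growing anticlockwise as seen from the robot: 0 = crank grip at the pointer (uppermost), 6.283 = there again after a full turn. Starts between -1.5 and -0.3 (grip up to a quarter turn right of the pointer). Stops at -1.75 and 6.9. Light friction, about 1.5 N at the grip; it stays where it is left.
- wheel_hub (a point): Centre of the upper face of the wheel, a steel disc of 230 mm diameter, 14 mm thick; at stand x = -7, z = 142 mm, y as the carriage. Its z is the wheel's axis, leaning 30 degrees from vertical towards the robot (stand's -x); its x points from the centre to the crank grip and turns along. The pointer is a dark bent rod on the carriage just outside the rim's uppermost point.
- crank_grip (a point): Point to hold on the axis of the crank grip: a black cylinder, 18 mm diameter, 80 mm long, spinning freely on its own axis, square on the wheel's face (so it leans 30 degrees too), 95 mm from the wheel's axis. The point lies 58 mm above the wheel's face, 22 mm below the grip's top. Axes as wheel_hub.
- rosette: White plaster rosette, 144 mm diameter, 22 mm high, clipped to the wheel's face; carved, must not be pressed. Origin: centre of its underside = wheel_hub.
- tin: Bystander: round steel tin, 100 mm diameter, 120 mm high. Origin: centre of its underside.
- flask: Bystander: upright brass-coloured drinking flask, 64 mm diameter, 190 mm high. Origin: centre of its underside.
- scraper: Bystander: wood-handled scraper, 200 mm long, lying on the table. Origin: its middle, underside.

How it is judged:
By the outcome, as a careful person would: the job done as asked, in the order asked, and still so for the second after the job is handed in, with the robot touching nothing.
It also fails if it takes over 72 s, if anything falls off the work surface, if the arm or the gripper's body presses on something with over 40 N, if the wrist force passes 120 N, or if a joint passes its speed limit or range.

ROBOT

A 6-joint arm with a two-finger parallel gripper is mounted at the origin on the work surface. World frame = base frame: x ahead of the robot, y to its left, z up, the work surface at z = 0. Lengths are in m, angles in rad, forces in N, time in s.
With the tool pointing down it reaches from about 0.375 to 0.9 m from the base axis. Payload 3.1 kg.
Tool frame: the origin (TCP) lies on the mounting face of the last link; the fingertips stand 182 mm ahead of it and the grasp point (between the pads) lies 164 mm ahead of it; z points along the fingers, y is the line along which they close (so a half turn about z gives the same grasp; the last joint's range is limited). The gripper opens to 87 mm and grips with 3 to 60 N. Pads are 19 mm wide; open, the fingers measure 117 mm over their backs; the gripper's body (75 mm by 190 mm) begins 51 mm behind the grasp point.
Start: joints at [0.988, 0.527, 1.433, -0, 1.181, -0.178], TCP at [0.246, 0.574, 0.405] pointing down, gripper open.
Joint ranges: [-3.08, 3.08], [-0.75, 2.2], [0.22, 2.44], [-1.43, 4.57], [0, 2.65], [-2.85, 2.85]. Speed limits (rad/s): [2.79, 2.79, 3.14, 3.14, 3.14, 3.14].

INTERFACE

Orientations are given as a unit quaternion [w, x, y, z].
In Python, from cell import readout, cams, manip gives the robot as it stands. The module is installed in compiled form; this text tells all that it offers.
- The arm moves only by the tool arm_command, never from a script. Its argument "steps" is one flat list of numbers, 7 for each row, row after row: the shift along the world's x, y, z in m, then the turn, a rotation vector about the world's x, y, z in rad, then the gripper command: -1 is fully open, 1 is shut, values between are in proportion. In form: [dx, dy, dz, ax, ay, az, grip, dx, dy, dz, ax, ay, az, grip, ...]. A call has 1 to 20 rows; each row is the pose to reach, as a shift and turn from the pose commanded when the call began; what a row does not reach only later rows make up. A row lasts 1/10 s, in which the tool goes at most 50 mm and 8.59 degrees, less where a joint would pass 70% of its speed; a pose out of reach is approached as far as the arm can. A call with a gripper value outside its range is refused whole. The fingers move at their own pace and stop on an object; the grip force is fixed at half the most. Time passes only in rows, so rows that repeat a pose let the fingers close. It gives the time, the measured TCP pose, the force, the opening and the grip force at its end, in the units of the state.
- readout.sense(): the state, without advancing time (a new reading comes with each control period).
- cams.snapshot(name): name is "side" or "top"; returns a dict with "frame" (384x512x3 uint8, red, green, blue), "mtx" (3x3 intrinsics, pixels), "k1" (the pictures are not rectified: a ray, as slopes to the right and down, at radius r is drawn at 1 + k1 r^2 times it, then the intrinsics apply), "extrinsics" (4x4, takes a point from world to camera coordinates). Camera axes: x right, y down, z forward; pixel columns grow to the right and rows downward; lengths in m; the calibration is good to about 2 mm. A picture is of the moment at which its call begins. There is no depth.
- manip.close_job(): hands the job in; it is judged then, once.
The state is a dict: "clock": time; "qpos": joint angles; "qvel": joint speeds; "effort": joint torques, N m; "eef_pos": TCP position; "orientation": TCP orientation; "force": force on the tool from outside, world axes, zero at the start; "wrist_torque": the same for the moment, N m; "width": finger opening in m; "gripper_force": force on a finger pad.
Only numpy, scipy, OpenCV 4.12 (cv2) and the standard library are available. Lean on these libraries where they do the work, as an engineer would, in place of code of your own. Each camera call takes 0.05 s, during which the arm holds its last target. There are 200 camera calls.

## Working session

There is one attempt and no reset: what is moved stays moved. The work goes in short steps, Python scripts to look and compute and a tool call to move; the robot and the scene stay as the last step left them, time stands still between calls to the robot, and variables do not carry over. Pictures are saved under pics/ and viewed, at most 10 in all, crops included, and the job is handed in when it is done.

Besides the shell and the picture viewer there is one more tool, called after "Emit:" as name(argument=value, ...) on one line, values as JSON. arm_command: Moves the arm, as the interface text tells. Its arguments: {"type":"object","properties":{"steps":{"type":"array","items":{"type":"number"}}},"required":["steps"]}

```bash
mkdir -p pics; python3 - <<'E'
from cell import readout,cams
import cv2,numpy as np
s=readout.sense();print(s)
for n in("side","top"):
    d=cams.snapshot(n);cv2.imwrite(f"pics/{n}0.png",d["frame"][:,:,::-1]);print(n,d["mtx"],d["k1"],np.round(d["extrinsics"],4))
E
```

```text
{'clock': 0.0, 'qpos': array([ 9.87487207e-01,  5.28466034e-01,  1.43387620e+00, -2.01757623e-05,
        1.18137737e+00, -1.78467947e-01]), 'qvel': array([-1.48015686e-03,  5.95771650e-05,  1.63635486e-04,  2.22071805e-03,
        3.59653634e-04, -1.36187472e-03]), 'effort': array([-3.34732749e-04, -4.40049183e+01, -1.76591474e+01,  6.32009888e-02,
        5.82122442e-02, -1.80847105e-04]), 'eef_pos': array([0.24594089, 0.57421445, 0.40377959]), 'orientation': array([-3.86682010e-04,  2.01037207e-01,  9.79583029e-01, -9.90728533e-04]), 'force': array([ 0.04078425,  0.20216344, -0.46013264]), 'wrist_torque': array([-0.01507255, -0.01187906,  0.02300939]), 'gripper_force': 0.0, 'width': 0.0870624669830463}
side [[402.30484944   0.         247.26095519]
 [  0.         402.30484944 195.79064631]
 [  0.           0.           1.        ]] -0.1417536201296731 [[ 0.3454 -0.9384 -0.006  -0.1926]
 [-0.8241 -0.3003 -0.4803  0.4864]
 [ 0.4489  0.1708 -0.8771  1.4297]
 [ 0.      0.      0.      1.    ]]
top [[377.90711561   0.         250.38335619]
 [  0.         377.90711561 190.4972453 ]
 [  0.           0.           1.        ]] -0.012074332765078665 [[-0.0059 -0.9998  0.0166 -0.0352]
 [-0.9875  0.0032 -0.1578  0.5432]
 [ 0.1577 -0.0173 -0.9873  1.3172]
 [ 0.      0.      0.      1.    ]]
```

View pics/side0.png

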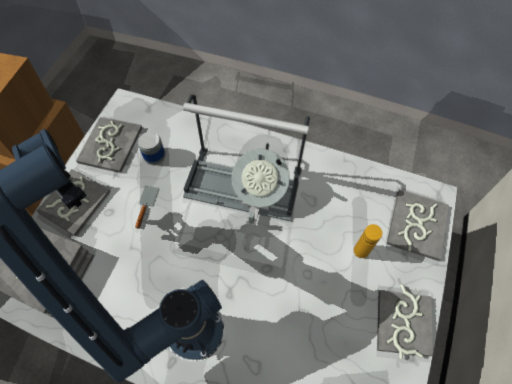

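View pics/top0.png

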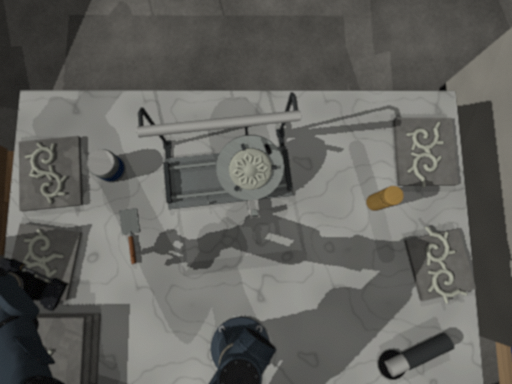

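Both views show the stand ahead of the robot, with the wheel at the right station: side about (262,178), top about (250,170). The tin is at the left, the flask at the right (side (368,240), top (385,197)), and the scraper at front left. I'll enlarge the wheel area.

```bash
cat >h.py <<'E'
import numpy as np,cv2
from cell import readout,cams
def cam(n):
    d=cams.snapshot(n);return d
def proj(d,P):
    E=d["extrinsics"];r,_=cv2.Rodrigues(E[:3,:3])
    return cv2.projectPoints(np.array(P,float).reshape(-1,1,3),r,E[:3,3],d["mtx"],np.array([d["k1"],0,0,0,0.]))[0][:,0]
def ray(d,uv):
    E=d["extrinsics"];x=cv2.undistortPoints(np.array([[uv]],float),d["mtx"],np.array([d["k1"],0,0,0,0.]))[0,0]
    R=E[:3,:3];v=R.T@np.r_[x,1];return -R.T@E[:3,3],v/np.linalg.norm(v)
def onz(d,uv,z):
    o,v=ray(d,uv);return o+v*(z-o[2])/v[2]
def tri(rs):
    A=sum(np.eye(3)-np.outer(v,v) for o,v in rs);b=sum((np.eye(3)-np.outer(v,v))@o for o,v in rs)
    p=np.linalg.solve(A,b);return p,[np.linalg.norm((np.eye(3)-np.outer(v,v))@(p-o)) for o,v in rs]
E
python3 - <<'E'
import cv2,numpy as np
a=cv2.imread("pics/side0.png")[85:225,175:315];b=cv2.imread("pics/top0.png")[85:225,130:310]
f=lambda i,s:cv2.resize(i,None,fx=s,fy=s,interpolation=cv2.INTER_CUBIC)
cv2.imwrite("pics/sidec.png",np.clip(f(a,4.2)*1.2,0,255));cv2.imwrite("pics/topc.png",np.clip(f(b,4.2)*1.6,0,255))
E
```

```text
[ WARN:0@0.035] global loadsave.cpp:1063 imwrite_ Unsupported depth image for selected encoder is fallbacked to CV_8U.
```

View pics/sidec.png

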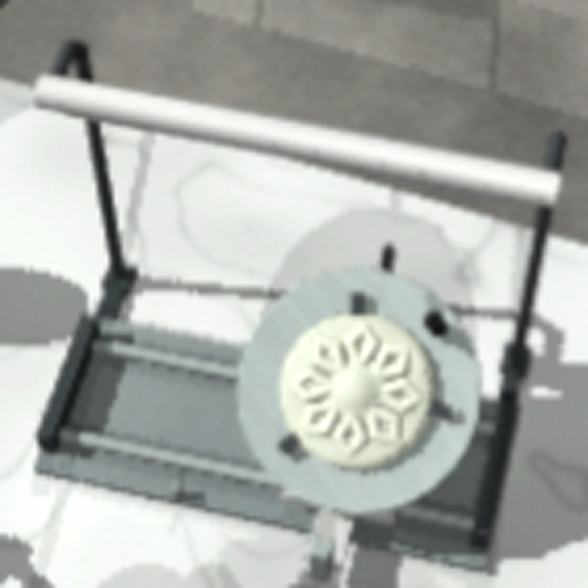

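View pics/topc.png

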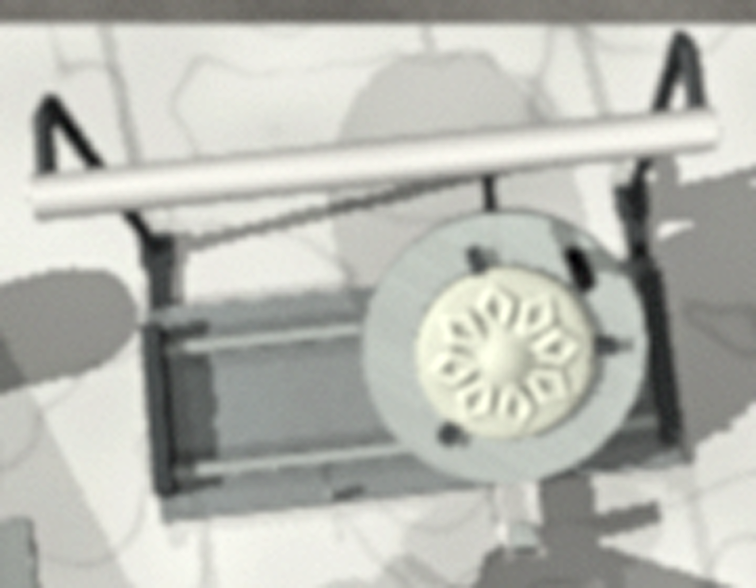

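```bash
cat >m.py <<'E'
from h import *
S=cam("side");T=cam("top")
s=lambda u,v:ray(S,(175+u/4.2-.38,85+v/4.2-.38));t=lambda u,v:ray(T,(130+u/4.2-.38,85+v/4.2-.38))
pts=dict(lampL=((38,93),(35,195)),lampR=((557,187),(717,128)),grip=((436,322),(580,268)),post=((324,560),(520,538)))
P={}
for k,(a,b) in pts.items():
    p,e=tri([s(*a),t(*b)]);P[k]=p;print(k,p.round(4),np.round(e,4))
# rosette by colour
c=[]
for d,(x0,y0,x1,y1) in((S,(220,130,300,215)),(T,(215,130,290,200))):
    f=d["frame"].astype(int)[y0:y1,x0:x1];m=((f[:,:,0]-f[:,:,2]>12)&(f[:,:,0]>110)).astype(np.uint8)
    n,l,st,ce=cv2.connectedComponentsWithStats(m);i=1+st[1:,4].argmax();c.append(ce[i]+[x0,y0]);print(st[i],c[-1])
    cn=max(cv2.findContours((l==i).astype(np.uint8),0,1)[0],key=len);print(cv2.fitEllipse(cn))
ro,e=tri([ray(S,c[0]),ray(T,c[1])]);print("ros",ro.round(4),e)
yv=P["lampL"]-P["lampR"];yaw=np.arctan2(-yv[0],yv[1]);print("len",np.linalg.norm(yv),"yaw",yaw)
X=np.array([np.cos(yaw),np.sin(yaw),0]);Y=np.array([-X[1],X[0],0]);Z=np.array([0,0,1.])
O=(P["lampL"]+P["lampR"])/2-.076*X-.385*Z;print("stand",O.round(4))
ax=-.5*X+.8660254*Z;up=.8660254*X+.5*Z
hub=O-.007*X-.08*Y+.142*Z;print("hub text",hub.round(4),"from ros",(ro-.018*ax).round(4))
print("post text",(O-.15*X-.08*Y+.097*Z).round(4))
r=P["grip"]-hub;print("grip rel",r@up,r@-Y,r@ax,"ang",np.arctan2(-(r@-Y),r@up))
for n,d in(("s",S),("t",T)):print(n,proj(d,[hub,ro,O+[0,0,.012]]).round(1).tolist())
E
python3 m.py
```

```text
lampL [0.6546 0.2767 0.3843] [0.0007 0.0007]
lampR [ 0.6952 -0.1697  0.3993] [0.0001 0.0001]
grip [ 0.6498 -0.0912  0.2243] [0.001 0.001]
post [ 0.4616 -0.0506  0.0714] [0.0036 0.0036]
[ 23  31  33  34 577] [257.85788562 176.17850953]
((38.281837463378906, 46.69872283935547), (29.565608978271484, 31.201324462890625), 11.9711275100708)
[29 38  6  7 14] [246.21428571 170.42857143]
((31.840179443359375, 40.839393615722656), (4.88655424118042, 5.463839054107666), 132.14285278320312)
ros [ 0.5926 -0.0264  0.1675] [np.float64(0.004858382927332576), np.float64(0.00485838292733243)]
len 0.44856686703483417 yaw 0.09064704429343523
stand [0.5992 0.0466 0.0068]
hub text [ 0.5995 -0.0337  0.1488] from ros [ 0.6016 -0.0256  0.1519]
post text [ 0.4571 -0.0466  0.1038]
grip rel 0.07662496346808226 0.061831053044076364 0.04300071792819863 ang -0.6789528539264862
s [[258.9, 178.0], [256.6, 176.4], [240.3, 188.5]]
t [[249.6, 168.9], [247.5, 169.7], [227.3, 176.6]]
```

```bash
cat >>m.py <<'E'
print("----")
for k,a in dict(FL=(36,462),FR=(490,562)).items():print("s",k,onz(S,(175+a[0]/4.2-.38,85+a[1]/4.2-.38),.012).round(4))
for k,a in dict(FL=(165,515),FR=(688,455),).items():print("t",k,onz(T,(130+a[0]/4.2-.38,85+a[1]/4.2-.38),.012).round(4))
for k,a,b in(("L",(38,93),(35,195)),("R",(557,187),(717,128))):
  print("lamp",k,onz(S,(175+a[0]/4.2-.38,85+a[1]/4.2-.38),.385).round(4),onz(T,(130+b[0]/4.2-.38,85+b[1]/4.2-.38),.385).round(4))
f=T["frame"].astype(int)[130:200,215:290];m=((f[:,:,0]-f[:,:,2]>3)&(f[:,:,0]>95)).astype(np.uint8);m=cv2.morphologyEx(m,cv2.MORPH_CLOSE,np.ones((3,3)))
n,l,st,ce=cv2.connectedComponentsWithStats(m);i=1+st[1:,4].argmax();print(st[i]);ct=ce[i]+[215,130]
f=S["frame"].astype(int)[130:215,220:300];m=((f[:,:,0]-f[:,:,2]>6)&(f[:,:,0]>110)).astype(np.uint8);m=cv2.morphologyEx(m,cv2.MORPH_CLOSE,np.ones((3,3)))
n,l,st,ce=cv2.connectedComponentsWithStats(m);i=1+st[1:,4].argmax();print(st[i]);cs=ce[i]+[220,130]
ro,e=tri([ray(S,cs),ray(T,ct)]);print("ros",cs,ct,ro,e,"hub",ro-.016*ax)
E
python3 m.py|sed -n '/----/,$p'
```

```text
----
s FL [0.4932 0.2634 0.012 ]
s FR [ 0.5431 -0.1958  0.012 ]
t FL [0.4872 0.2594 0.012 ]
t FR [ 0.5384 -0.1969  0.012 ]
lamp L [0.6538 0.277  0.385 ] [0.6547 0.2759 0.385 ]
lamp R [ 0.7067 -0.1684  0.385 ] [ 0.7004 -0.1719  0.385 ]
[  13   18   43   42 1414]
[  22   30   36   36 1038]
ros [259.46146435 177.44412331] [249.29137199 168.63295615] [ 0.60066438 -0.03390574  0.15096325] [np.float64(0.0015553751421463246), np.float64(0.0015553751421465208)] hub [ 0.60863153 -0.03318156  0.13710684]
```

```bash
cat >g.py <<'E'
from h import *
from scipy.spatial.transform import Rotation as Ro
np.set_printoptions(suppress=True,linewidth=150)
yaw=.108;X=np.array([np.cos(yaw),np.sin(yaw),0]);Y=np.array([-X[1],X[0],0]);Z=np.array([0,0,1.])
O=np.array([.606,.044,0]);ax=-.5*X+.8660254*Z;up=.8660254*X+.5*Z
hub=O-.007*X-.08*Y+.142*Z
Rt=np.c_[np.cross(Y,-ax),Y,-ax];Rd=np.c_[np.cross(Y,-Z),Y,-Z]
def gp(a,h=.058,r=.095):return hub+r*(np.cos(a)*up+np.sin(a)*Y)+h*ax
def tcp(p,R=Rt):return p-.164*R[:,2]
def cur():
    s=readout.sense();return s,s["eef_pos"],Ro.from_quat(s["orientation"],scalar_first=True)
def rel(p,R):
    s,c,q=cur();return (p-c).round(4),(Ro.from_matrix(R)*q.inv()).as_rotvec().round(4)
E
python3 - <<'E'
from g import *
print("hub",hub,"ax",ax,"grip",gp(-.69))
print("bottom",tcp(gp(np.pi,.075)),rel(tcp(gp(np.pi,.075)),Rt))
print("above grip",tcp(gp(-.69,.1)),rel(tcp(gp(-.69,.16)),Rt), rel(tcp(gp(0)),Rt))
T=cam("top");print("tin",onz(T,(104,160),.12),"flask",onz(T,(392,194),.19))
E
```

```text
hub [ 0.607664   -0.03628842  0.142     ] ax [-0.49708683 -0.05389509  0.8660254 ] grip [ 0.64843372 -0.09269352  0.22886366]
bottom [ 0.40706718 -0.05803751  0.30148007] (array([ 0.161 , -0.6324, -0.1029]), array([-0.0776, -0.5237,  0.5012]))
above grip [ 0.54603383 -0.1037959   0.40726489] (array([ 0.2701, -0.6814,  0.0548]), array([-0.0776, -0.5237,  0.5012])) (array([ 0.333 , -0.6138, -0.0226]), array([-0.0776, -0.5237,  0.5012]))
tin [0.63814575 0.46428128 0.12      ] flask [ 0.50669103 -0.49229169  0.19      ]
```

Emit:
arm_command(steps=[0.05,-0.04,0.02,-0.008,-0.052,0.05,-1,0.09,-0.08,0.03,-0.016,-0.105,0.1,-1,0.12,-0.12,0.03,-0.023,-0.157,0.15,-1,0.14,-0.16,0.03,-0.031,-0.209,0.2,-1,0.15,-0.2,0.03,-0.039,-0.262,0.25,-1,0.16,-0.24,0.03,-0.047,-0.314,0.3,-1,0.17,-0.285,0.02,-0.054,-0.367,0.35,-1,0.17,-0.33,0.01,-0.062,-0.419,0.4,-1,0.17,-0.375,0,-0.07,-0.471,0.45,-1,0.17,-0.42,0,-0.0776,-0.5237,0.5012,-1,0.17,-0.465,0,-0.0776,-0.5237,0.5012,-1,0.165,-0.51,-0.01,-0.0776,-0.5237,0.5012,-1,0.161,-0.55,-0.03,-0.0776,-0.5237,0.5012,-1,0.161,-0.59,-0.05,-0.0776,-0.5237,0.5012,-1,0.161,-0.62,-0.07,-0.0776,-0.5237,0.5012,-1,0.161,-0.632,-0.09,-0.0776,-0.5237,0.5012,-1,0.161,-0.632,-0.103,-0.0776,-0.5237,0.5012,-1,0.161,-0.632,-0.103,-0.0776,-0.5237,0.5012,-1,0.161,-0.632,-0.103,-0.0776,-0.5237,0.5012,-1])

```text
clock: 2.25
eef_pos: [0.4285, -0.0466, 0.3297]
orientation: [0.237, -0.047, 0.97, 0.008]
force: [0.9, 0.0, -0.2]
width: 0.0871
gripper_force: 0.0
```

```bash
python3 - <<'E'
from g import *
s,c,q=cur();print(s["clock"],c,s["qpos"],s["force"],q.as_matrix())
print("err to bottom",rel(tcp(gp(np.pi,.075)),Rt)); print(rel(tcp(gp(-.69,.16)),Rt))
a=cam("side")["frame"][85:225,175:315];b=cam("top")["frame"][85:225,150:310]
f=lambda i,s:cv2.resize(i,None,fx=s,fy=s,interpolation=cv2.INTER_CUBIC)
cv2.imwrite("pics/b1.png",np.hstack([f(a,2.6),f(b,2.6)])[:,:,::-1])
E
```

```text
2.25 [ 0.42854434 -0.0466101   0.32967941] [-0.43699593  0.37564598  2.12442938  0.82524532  0.31593673 -2.85402494] [ 0.86813301  0.01966603 -0.23727813] [[-0.88344491 -0.09427089  0.45895325]
 [-0.08671103  0.99552469  0.03757373]
 [-0.4604414  -0.00660199 -0.88766555]]
err to bottom (array([-0.0215, -0.0114, -0.0282]), array([ 0.0111, -0.0442,  0.0137]))
(array([ 0.0877, -0.0604,  0.1295]), array([ 0.0111, -0.0442,  0.0137]))
```

```bash
cat >>g.py <<'E'
def Rtilt(t,flip=1):
    z=np.sin(t)*X-np.cos(t)*Z;y=-Y if flip else Y
    return np.c_[np.cross(y,z),y,z]
E
python3 - <<'E'
from g import *
p=np.array([.46,-.05,.42]);s,c,q=cur()
Rg=Ro.from_matrix(Rtilt(np.radians(20)))
zt=Rg.as_matrix()[:,2]
for a in (150,120,90,60,30,0):
    R=Ro.from_rotvec(-0*zt)*Ro.from_rotvec(-np.radians(a)*zt)*Rg  # candidate sense
    print(a,"y",R.as_matrix()[:,1].round(2),rel(p,R.as_matrix()))
E
```

```text
150 y [0.37 0.91 0.17] (array([ 0.0324, -0.0049,  0.0898]), array([ 0.2027,  0.1466, -0.4689]))
120 y [0.76 0.58 0.3 ] (array([ 0.0324, -0.0049,  0.0898]), array([ 0.4127,  0.1575, -0.9488]))
90 y [0.93 0.1  0.34] (array([ 0.0324, -0.0049,  0.0898]), array([ 0.6229,  0.1617, -1.4289]))
60 y [ 0.86 -0.41  0.3 ] (array([ 0.0324, -0.0049,  0.0898]), array([ 0.8333,  0.1583, -1.909 ]))
30 y [ 0.56 -0.81  0.17] (array([ 0.0324, -0.0049,  0.0898]), array([ 1.0438,  0.1454, -2.3891]))
0 y [ 0.11 -0.99  0.  ] (array([ 0.0324, -0.0049,  0.0898]), array([ 1.2545,  0.12  , -2.8691]))
```

View pics/b1.png

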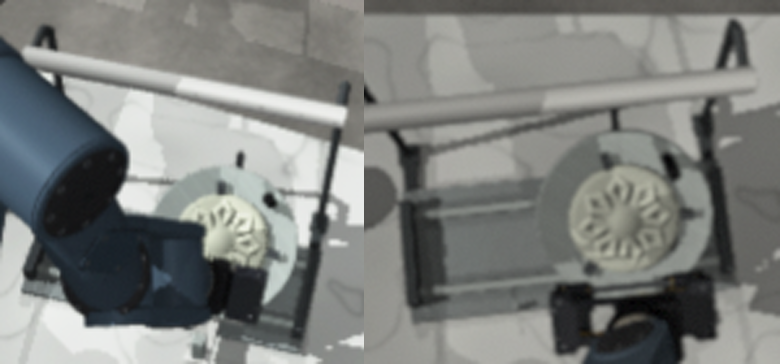

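The gripper hovers over the lower rim, in the right panel at about (635,310), and touches nothing. The last joint is at its limit, so I'll lift and turn the tool half round.

Emit:
arm_command(steps=[0.01,0,0.05,0,0,0,-1,0.03,0,0.09,0.05,0.04,-0.11,-1,0.03,0,0.09,0.1,0.07,-0.23,-1,0.03,0,0.09,0.15,0.11,-0.35,-1,0.03,0,0.09,0.2,0.147,-0.47,-1,0.03,0,0.09,0.255,0.15,-0.59,-1,0.03,0,0.09,0.31,0.15,-0.71,-1,0.03,0,0.09,0.36,0.155,-0.83,-1,0.03,0,0.09,0.413,0.157,-0.949,-1,0.03,0,0.09,0.465,0.158,-1.07,-1,0.03,0,0.09,0.518,0.16,-1.19,-1,0.03,0,0.09,0.57,0.16,-1.31,-1,0.03,0,0.09,0.623,0.162,-1.429,-1,0.03,0,0.09,0.623,0.162,-1.429,-1,0.03,0,0.09,0.623,0.162,-1.429,-1])

```text
clock: 3.85
eef_pos: [0.4575, -0.0448, 0.4204]
orientation: [0.116, 0.657, 0.734, 0.129]
force: [0.2, 0.2, 0.9]
width: 0.087
gripper_force: 0.0
```

```bash
python3 - <<'E'
from g import *
p=np.array([.46,-.05,.42]);s,c,q=cur();print(c,s["qpos"],q.as_matrix()[:,1:])
Rg=Ro.from_matrix(Rtilt(np.radians(20)))
zt=Rg.as_matrix()[:,2]
for a in (90,60,30,0):print(a,rel(p,(Ro.from_rotvec(-np.radians(a)*zt)*Rg).as_matrix()))
E
```

```text
[ 0.45746646 -0.04478226  0.42035081] [-0.38659013  0.23675406  1.91200623  0.25451194  0.70040672 -0.66886895] [[ 0.93432637  0.33868988]
 [ 0.10454623  0.03733312]
 [ 0.34074083 -0.94015712]]
90 (array([ 0.0025, -0.0052, -0.0004]), array([ 0.0007, -0.0013, -0.0032]))
60 (array([ 0.0025, -0.0052, -0.0004]), array([ 0.1784,  0.0182, -0.4954]))
30 (array([ 0.0025, -0.0052, -0.0004]), array([ 0.3561,  0.0377, -0.9875]))
0 (array([ 0.0025, -0.0052, -0.0004]), array([ 0.5338,  0.0573, -1.4796]))
```

Emit:
arm_command(steps=[0,0,0,0.045,0.005,-0.123,-1,0,0,0,0.09,0.009,-0.247,-1,0,0,0,0.134,0.014,-0.37,-1,0,0,0,0.178,0.018,-0.495,-1,0,0,0,0.223,0.023,-0.62,-1,0,0,0,0.267,0.028,-0.74,-1,0,0,0,0.311,0.033,-0.864,-1,0,0,0,0.356,0.038,-0.988,-1,0,0,0,0.4,0.043,-1.11,-1,0,0,0,0.445,0.048,-1.234,-1,0,0,0,0.49,0.052,-1.357,-1,0,0,0,0.534,0.057,-1.48,-1,0,0,0,0.534,0.057,-1.48,-1])

```text
clock: 5.15
eef_pos: [0.4578, -0.0455, 0.4201]
orientation: [-0.01, 0.983, 0.052, 0.173]
force: [-0.1, 0.0, 0.4]
width: 0.0874
gripper_force: 0.0
```

```bash
python3 - <<'E'
from g import *
R=Rtilt(np.radians(20));s,c,q=cur();print(s["clock"],c,s["qpos"],rel(c,R))
print("bottom",rel(tcp(gp(np.pi,.068),R),R))
print("grip above",rel(tcp(gp(-.69,.15),R),R))
E
```

```text
5.15 [ 0.45778537 -0.04550178  0.42010154] [-0.38801234  0.23761486  1.91179795  0.25596847  0.69911408  0.9049232 ] (array([0., 0., 0.]), array([-0.0011, -0.0005,  0.0021]))
bottom (array([-0.0215, -0.0094, -0.1126]), array([-0.0011, -0.0005,  0.0021]))
grip above (array([ 0.0892, -0.0582,  0.0425]), array([-0.0011, -0.0005,  0.0021]))
```

Test the bottom position in free air.

Emit:
arm_command(steps=[-0.005,-0.002,-0.03,0,0,0,-1,-0.01,-0.005,-0.06,0,0,0,-1,-0.016,-0.007,-0.09,0,0,0,-1,-0.0215,-0.0094,-0.112,0,0,0,-1,-0.0215,-0.0094,-0.112,0,0,0,-1,-0.0215,-0.0094,-0.112,0,0,0,-1])

```text
clock: 5.75
eef_pos: [0.4369, -0.0554, 0.3081]
orientation: [-0.01, 0.983, 0.052, 0.173]
force: [-0.2, -0.5, -1.0]
width: 0.0868
gripper_force: 0.0
```

```bash
python3 - <<'E'
from g import *
R=Rtilt(np.radians(20));s,c,q=cur();print(s["clock"],c,s["qpos"],rel(tcp(gp(np.pi,.068),R),R))
for h in(.2,.15,.11,.058):print("grip",h,rel(tcp(gp(-.69,h),R),R))
E
```

```text
5.75 [ 0.43686992 -0.05537774  0.30814138] [-0.43213197  0.43228046  2.08218863  0.51001435  0.36852215  0.57972543] (array([-0.0006,  0.0005, -0.0006]), array([-0.0012, -0.0006,  0.0028]))
grip 0.2 (array([ 0.0852, -0.051 ,  0.1978]), array([-0.0012, -0.0006,  0.0028]))
grip 0.15 (array([ 0.1101, -0.0483,  0.1545]), array([-0.0012, -0.0006,  0.0028]))
grip 0.11 (array([ 0.13  , -0.0462,  0.1199]), array([-0.0012, -0.0006,  0.0028]))
grip 0.058 (array([ 0.1558, -0.0434,  0.0748]), array([-0.0012, -0.0006,  0.0028]))
```

Emit:
arm_command(steps=[0.01,-0.01,0.04,0,0,0,-1,0.02,-0.02,0.08,0,0,0,-1,0.04,-0.03,0.12,0,0,0,-1,0.07,-0.04,0.15,0,0,0,-1,0.1,-0.048,0.165,0,0,0.003,-1,0.11,-0.048,0.155,0,0,0.003,-1,0.12,-0.047,0.135,0,0,0.003,-1,0.1275,-0.0465,0.124,0,0,0.003,-1,0.1275,-0.0465,0.124,0,0,0.003,-1,0.1275,-0.0465,0.124,0,0,0.003,-1])

```text
clock: 6.75
eef_pos: [0.5636, -0.1015, 0.4315]
orientation: [-0.01, 0.984, 0.052, 0.172]
force: [-0.1, 1.0, -0.4]
width: 0.0868
gripper_force: 0.0
```

```bash
python3 - <<'E'
from g import *
R=Rtilt(np.radians(20));s,c,q=cur();print(s["clock"],c,s["qpos"],s["force"],rel(tcp(gp(-.69,.115),R),R))
S=cam("side");T=cam("top")
g=c+.164*q.as_matrix()[:,2]
print(proj(S,[g,gp(-.69),gp(-.69,.08)])-[200,100],proj(T,[g,gp(-.69),gp(-.69,.08)])-[220,90])
f=lambda i,s:cv2.resize(i,None,fx=s,fy=s,interpolation=cv2.INTER_CUBIC)
cv2.imwrite("pics/b2.png",np.hstack([f(S["frame"][100:200,200:300],4),f(T["frame"][90:190,220:320],4)])[:,:,::-1])
E
```

```text
6.75 [ 0.56362469 -0.10151434  0.43147304] [-0.41075667  0.37943489  1.64095167  0.23253725  0.83133811  0.9215798 ] [-0.05533439  0.97885738 -0.39205604] (array([ 0.0007, -0.0003,  0.0009]), array([-0.0022, -0.0022,  0.0011]))
[[77.47007989 60.20718537]
 [78.50339146 61.07296465]
 [78.21033238 60.62106328]] [[50.54447058 63.41633993]
 [48.56057853 58.28461912]
 [49.38196807 60.05263464]]
```

View pics/b2.png

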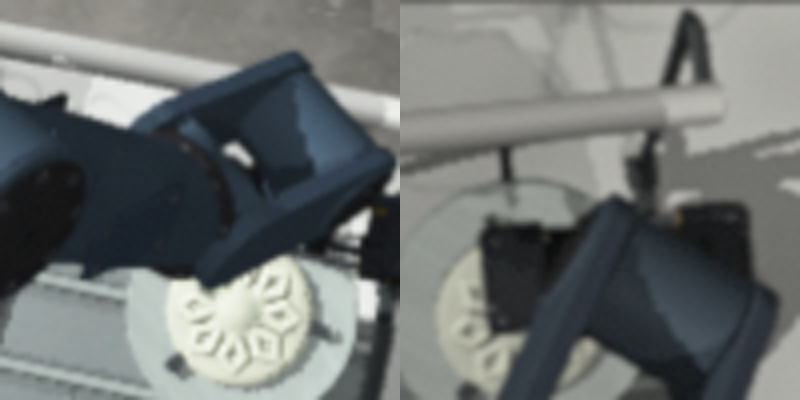

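Emit:
arm_command(steps=[0.006,0.0005,-0.0095,0,0,0,-1,0.012,0.001,-0.019,0,0,0,-1,0.018,0.0015,-0.029,0,0,0,-1,0.024,0.002,-0.039,0,0,0,-1,0.029,0.003,-0.0485,0,0,0,-1,0.029,0.003,-0.0485,0,0,0,-0.5,0.029,0.003,-0.0485,0,0,0,0,0.029,0.003,-0.0485,0,0,0,0.3,0.029,0.003,-0.0485,0,0,0,0.45,0.029,0.003,-0.0485,0,0,0,0.5,0.029,0.003,-0.0485,0,0,0,0.6,0.029,0.003,-0.0485,0,0,0,0.6,0.029,0.003,-0.0485,0,0,0,0.6])

```text
clock: 8.15
eef_pos: [0.593, -0.0989, 0.3836]
orientation: [-0.01, 0.983, 0.052, 0.173]
force: [0.2, 0.1, 0.3]
width: 0.0311
gripper_force: 0.0
```

```bash
python3 - <<'E'
from g import *
R=Rtilt(np.radians(20));s,c,q=cur();print(s["clock"],c,s["width"],s["gripper_force"],s["force"],rel(tcp(gp(-.69,.058),R),R))
T=cam("top");print(onz(T,(275,140),.45),onz(T,(275,140),.5))
f=T["frame"][80:200,210:330];cv2.imwrite("pics/b3.png",cv2.resize(f,None,fx=4,fy=4,interpolation=2)[:,:,::-1])
E
```

```text
8.15 [ 0.5930366  -0.0989109   0.38357253] 0.03107393413030961 0.0 [0.15074108 0.12492798 0.25646301] (array([-0.0004,  0.0002, -0.0006]), array([-0.0017, -0.0004,  0.0019]))
[ 0.60926381 -0.09454277  0.45      ] [ 0.59427746 -0.0902491   0.5       ]
```

View pics/b3.png

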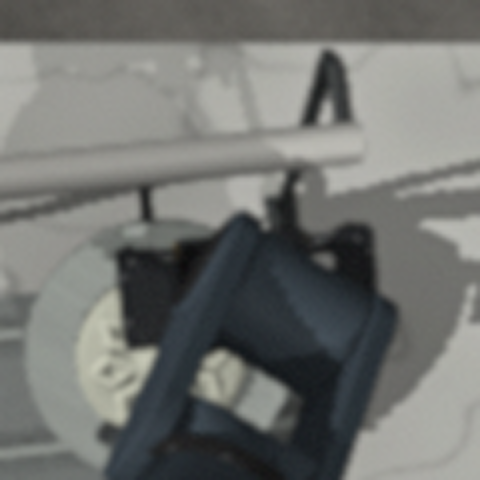

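Emit:
arm_command(steps=[0,0,0,0,0,0,0.8,0,0,0,0,0,0,0.8,0,0,0,0,0,0,1,0,0,0,0,0,0,1,0,0,0,0,0,0,1])

```text
clock: 8.7
eef_pos: [0.5929, -0.0988, 0.3834]
orientation: [-0.01, 0.983, 0.052, 0.173]
force: [-1.7, 1.4, 0.9]
width: 0.0169
gripper_force: 30.0
```

```bash
cat >>g.py <<'E'
def tilt(a):return np.radians(np.interp(a,[-.69,-.1,1.0,1.9,4.4,5.3],[20,29,29,20,20,29]))
def plan(a0,a1,n=20,g=1):
    # shifts from the planned pose at a0 (commanded), so grasp offset is kept
    R0=Rtilt(tilt(a0));p0=tcp(gp(a0),R0)
    for a in np.linspace(a0,a1,n+1)[1:]:
        R=Rtilt(tilt(a));w=Ro.from_matrix(R@R0.T).as_rotvec();print(", ".join(f"{v:.4g}" for v in [*(tcp(gp(a),R)-p0).round(4),*w.round(3),g])+",",end=" ")
    print()
E
python3 - <<'E'
from g import *
s=readout.sense();print(s["width"],s["gripper_force"],s["force"])
plan(-.69,.81)
E
```

```text
0.016875168925451666 29.999975070822984 [-1.68193507  1.40796354  0.87610831]
0.0001, 0.0057, 0.001, 0.002, -0.02, -0, 1, -0.0003, 0.0117, 0.0017, 0.004, -0.04, 0, 1, -0.001, 0.0179, 0.0022, 0.006, -0.06, 0, 1, -0.0021, 0.0243, 0.0023, 0.009, -0.079, 0, 1, -0.0037, 0.0308, 0.0022, 0.011, -0.099, -0, 1, -0.0056, 0.0375, 0.0017, 0.013, -0.119, 0, 1, -0.008, 0.0443, 0.0009, 0.015, -0.139, 0, 1, -0.0105, 0.0511, 0, 0.017, -0.156, 0, 1, -0.0109, 0.0582, 0.0002, 0.017, -0.156, 0, 1, -0.0118, 0.0653, 0.0001, 0.017, -0.156, 0, 1, -0.0132, 0.0723, -0.0002, 0.017, -0.156, 0, 1, -0.015, 0.0791, -0.0008, 0.017, -0.156, 0, 1, -0.0173, 0.0858, -0.0017, 0.017, -0.156, 0, 1, -0.0199, 0.0923, -0.0029, 0.017, -0.156, 0, 1, -0.023, 0.0986, -0.0042, 0.017, -0.156, 0, 1, -0.0265, 0.1046, -0.0059, 0.017, -0.156, 0, 1, -0.0303, 0.1103, -0.0077, 0.017, -0.156, 0, 1, -0.0345, 0.1157, -0.0098, 0.017, -0.156, 0, 1, -0.0391, 0.1207, -0.0121, 0.017, -0.156, 0, 1, -0.0439, 0.1253, -0.0146, 0.017, -0.156, 0, 1,
```

Emit:
arm_command(steps=[0.0001,0.0057,0.001,0.002,-0.02,0,1,-0.0003,0.0117,0.0017,0.004,-0.04,0,1,-0.001,0.0179,0.0022,0.006,-0.06,0,1,-0.0021,0.0243,0.0023,0.009,-0.079,0,1,-0.0037,0.0308,0.0022,0.011,-0.099,0,1,-0.0056,0.0375,0.0017,0.013,-0.119,0,1,-0.008,0.0443,0.0009,0.015,-0.139,0,1,-0.0105,0.0511,0,0.017,-0.156,0,1])

```text
clock: 9.5
eef_pos: [0.5825, -0.0473, 0.3836]
orientation: [-0.014, 0.967, 0.051, 0.251]
force: [-2.2, -1.2, 1.0]
width: 0.0168
gripper_force: 30.0
```

```bash
cat >st.py <<'E'
from g import *
def st(a):
    s,c,q=cur();g=c+.164*q.as_matrix()[:,2]-hub
    print(round(s["clock"],2),"w",s["width"].round(4),"F",s["force"].round(1),"up,Y,ax",(g@up).round(4),(g@Y).round(4),(g@ax).round(4),"ang",np.arctan2(g@Y,g@up).round(3),"r",np.hypot(g@Y,g@up).round(4),"plan err",rel(tcp(gp(a),Rtilt(tilt(a))),Rtilt(tilt(a))),"q",s["qpos"].round(2))
E
python3 -c "
from st import *
st(-.09);plan(-.09,1.41,15)"
```

```text
Traceback (most recent call last):
  File "st.py", line 4, in st
    print(round(s["clock"],2),"w",s["width"].round(4),"F",s["force"].round(1),"up,Y,ax",(g@up).round(4),(g@Y).round(4),(g@ax).round(4),"ang",np.arctan2(g@Y,g@up).round(3),"r",np.hypot(g@Y,g@up).round(4),"plan err",rel(tcp(gp(a),Rtilt(tilt(a))),Rtilt(tilt(a))),"q",s["qpos"].round(2))
                                  ^^^^^^^^^^^^^^^^
AttributeError: 'float' object has no attribute 'round'
```

```bash
sed -i 's/s\["width"\].round(4)/round(s["width"],4)/' st.py
python3 -c "
from st import *
st(-.09);plan(-.09,1.91,20)
T=cam('top');cv2.imwrite('pics/b4.png',cv2.resize(T['frame'][80:200,210:330],None,fx=4,fy=4,interpolation=2)[:,:,::-1])"
```

```text
9.5 w 0.0168 F [-2.2 -1.2  1. ] up,Y,ax 0.0956 -0.0081 0.0584 ang -0.085 r 0.096 plan err (array([-0.0004, -0.0004, -0.0007]), array([-0.0019,  0.0019,  0.0018])) q [-0.32  0.44  1.72  0.4   0.54  0.85]
-0.0007, 0.0095, 0.0002, 0, 0, 0, 1, -0.0022, 0.0188, -0.0001, 0, 0, 0, 1, -0.0045, 0.028, -0.0009, 0, 0, 0, 1, -0.0076, 0.0369, -0.0021, 0, 0, 0, 1, -0.0115, 0.0454, -0.0037, 0, 0, 0, 1, -0.016, 0.0535, -0.0059, 0, 0, 0, 1, -0.0212, 0.061, -0.0084, 0, 0, 0, 1, -0.027, 0.0679, -0.0113, 0, 0, 0, 1, -0.0334, 0.0742, -0.0146, 0, 0, 0, 1, -0.0403, 0.0797, -0.0182, 0, 0, 0, 1, -0.0473, 0.0844, -0.0219, -0, 0.002, -0, 1, -0.0524, 0.0885, -0.0247, -0.002, 0.019, -0, 1, -0.0578, 0.0917, -0.0277, -0.004, 0.036, 0, 1, -0.0634, 0.094, -0.031, -0.006, 0.054, -0, 1, -0.069, 0.0954, -0.0344, -0.008, 0.071, -0, 1, -0.0746, 0.0959, -0.0379, -0.01, 0.088, -0, 1, -0.0802, 0.0954, -0.0415, -0.011, 0.106, 0, 1, -0.0856, 0.0939, -0.0452, -0.013, 0.123, 0, 1, -0.0908, 0.0916, -0.0488, -0.015, 0.141, 0, 1, -0.096, 0.0883, -0.0524, -0.017, 0.156, -0, 1,
```

View pics/b4.png

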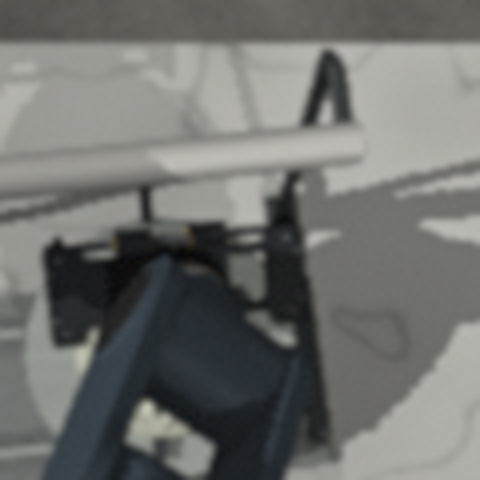

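The gripper holds the grip near the pointer (145,200), and the body is clear of the lamp (lower edge at row 185). The force is low.

Emit:
arm_command(steps=[-0.0007,0.0095,0.0002,0,0,0,1,-0.0022,0.0188,-0.0001,0,0,0,1,-0.0045,0.028,-0.0009,0,0,0,1,-0.0076,0.0369,-0.0021,0,0,0,1,-0.0115,0.0454,-0.0037,0,0,0,1,-0.016,0.0535,-0.0059,0,0,0,1,-0.0212,0.061,-0.0084,0,0,0,1,-0.027,0.0679,-0.0113,0,0,0,1,-0.0334,0.0742,-0.0146,0,0,0,1,-0.0403,0.0797,-0.0182,0,0,0,1,-0.0473,0.0844,-0.0219,0,0.002,0,1,-0.0524,0.0885,-0.0247,-0.002,0.019,0,1,-0.0578,0.0917,-0.0277,-0.004,0.036,0,1,-0.0634,0.094,-0.031,-0.006,0.054,0,1,-0.069,0.0954,-0.0344,-0.008,0.071,0,1,-0.0746,0.0959,-0.0379,-0.01,0.088,0,1,-0.0802,0.0954,-0.0415,-0.011,0.106,0,1,-0.0856,0.0939,-0.0452,-0.013,0.123,0,1,-0.0908,0.0916,-0.0488,-0.015,0.141,0,1,-0.096,0.0883,-0.0524,-0.017,0.156,0,1])

```text
clock: 11.55
eef_pos: [0.4859, 0.0402, 0.3303]
orientation: [-0.01, 0.984, 0.052, 0.172]
force: [2.7, 3.2, -4.2]
width: 0.0169
gripper_force: 30.0
```

```bash
python3 -c "
from st import *
st(1.91);plan(1.91,3.91,20)"
```

```text
11.55 w 0.0169 F [ 2.7  3.2 -4.2] up,Y,ax -0.0325 0.0894 0.0581 ang 1.919 r 0.0952 plan err (array([0.0003, 0.0004, 0.0002]), array([-0.0019, -0.0033,  0.0019])) q [-0.17  0.43  1.95  0.23  0.44  1.1 ]
-0.0072, -0.0044, -0.0044, 0, 0, 0, 1, -0.0139, -0.0096, -0.0086, 0, 0, 0, 1, -0.0201, -0.0156, -0.0125, 0, 0, 0, 1, -0.0258, -0.0223, -0.0162, 0, 0, 0, 1, -0.0308, -0.0296, -0.0195, 0, 0, 0, 1, -0.0352, -0.0375, -0.0225, 0, 0, 0, 1, -0.0388, -0.0459, -0.0251, 0, 0, 0, 1, -0.0417, -0.0547, -0.0273, 0, 0, 0, 1, -0.0438, -0.0638, -0.0291, 0, 0, 0, 1, -0.0451, -0.0731, -0.0304, 0, 0, 0, 1, -0.0456, -0.0825, -0.0313, 0, 0, 0, 1, -0.0452, -0.092, -0.0317, 0, 0, 0, 1, -0.044, -0.1014, -0.0316, 0, 0, 0, 1, -0.042, -0.1107, -0.031, 0, 0, 0, 1, -0.0393, -0.1197, -0.03, 0, 0, 0, 1, -0.0357, -0.1284, -0.0285, 0, 0, 0, 1, -0.0315, -0.1367, -0.0266, 0, 0, 0, 1, -0.0265, -0.1444, -0.0242, 0, 0, 0, 1, -0.021, -0.1516, -0.0215, 0, 0, 0, 1, -0.0148, -0.1581, -0.0183, 0, 0, 0, 1,
```

Emit:
arm_command(steps=[-0.0072,-0.0044,-0.0044,0,0,0,1,-0.0139,-0.0096,-0.0086,0,0,0,1,-0.0201,-0.0156,-0.0125,0,0,0,1,-0.0258,-0.0223,-0.0162,0,0,0,1,-0.0308,-0.0296,-0.0195,0,0,0,1,-0.0352,-0.0375,-0.0225,0,0,0,1,-0.0388,-0.0459,-0.0251,0,0,0,1,-0.0417,-0.0547,-0.0273,0,0,0,1,-0.0438,-0.0638,-0.0291,0,0,0,1,-0.0451,-0.0731,-0.0304,0,0,0,1,-0.0456,-0.0825,-0.0313,0,0,0,1,-0.0452,-0.092,-0.0317,0,0,0,1,-0.044,-0.1014,-0.0316,0,0,0,1,-0.042,-0.1107,-0.031,0,0,0,1,-0.0393,-0.1197,-0.03,0,0,0,1,-0.0357,-0.1284,-0.0285,0,0,0,1,-0.0315,-0.1367,-0.0266,0,0,0,1,-0.0265,-0.1444,-0.0242,0,0,0,1,-0.021,-0.1516,-0.0215,0,0,0,1,-0.0148,-0.1581,-0.0183,0,0,0,1])

```text
clock: 13.55
eef_pos: [0.4718, -0.1176, 0.3126]
orientation: [-0.011, 0.984, 0.052, 0.172]
force: [5.0, 6.2, -3.8]
width: 0.017
gripper_force: 30.0
```

```bash
python3 -c "
from st import *
st(3.91);plan(3.91,5.71,18)"
```

```text
13.55 w 0.017 F [ 5.   6.2 -3.8] up,Y,ax -0.068 -0.0656 0.0582 ang -2.374 r 0.0945 plan err (array([-0.0004,  0.0002, -0.0004]), array([-0.0045, -0.0022,  0.002 ])) q [-0.53  0.47  1.96  0.47  0.47  0.55]
0.0067, -0.0058, 0.0035, 0, 0, 0, 1, 0.0138, -0.0108, 0.0072, 0, 0, 0, 1, 0.0213, -0.015, 0.0113, 0, 0, 0, 1, 0.0291, -0.0184, 0.0156, 0, 0, 0, 1, 0.0368, -0.0208, 0.0199, 0, -0.002, 0, 1, 0.0424, -0.0226, 0.0235, 0.002, -0.019, 0, 1, 0.0479, -0.0234, 0.0271, 0.004, -0.036, 0, 1, 0.0535, -0.0233, 0.0308, 0.006, -0.054, 0, 1, 0.059, -0.0223, 0.0344, 0.008, -0.071, 0, 1, 0.0644, -0.0203, 0.0379, 0.01, -0.088, -0, 1, 0.0695, -0.0174, 0.0412, 0.011, -0.106, 0, 1, 0.0743, -0.0136, 0.0444, 0.013, -0.123, 0, 1, 0.0787, -0.009, 0.0474, 0.015, -0.141, 0, 1, 0.0829, -0.0036, 0.0502, 0.017, -0.156, 0, 1, 0.0888, 0.0028, 0.054, 0.017, -0.156, 0, 1, 0.0941, 0.0099, 0.0575, 0.017, -0.156, 0, 1, 0.0987, 0.0175, 0.0606, 0.017, -0.156, 0, 1, 0.1027, 0.0257, 0.0634, 0.017, -0.156, 0, 1,
```

```bash
python3 - <<'E'
from g import *
a0=3.91;R0=Rtilt(tilt(a0));p0=tcp(gp(a0),R0)
for i,a in enumerate(np.linspace(a0,5.71,19)[1:]):
    R=Rtilt(tilt(a));w=Ro.from_matrix(R@R0.T).as_rotvec();r=.095-.0015*min(1,(i+1)/4)
    print(", ".join(f"{v:.4g}" for v in [*(tcp(gp(a,r=r),R)-p0).round(4),*w.round(3),1])+",",end=" ")
E
```

```text
0.0068, -0.0055, 0.0036, 0, 0, 0, 1, 0.0141, -0.0102, 0.0075, 0, 0, 0, 1, 0.0216, -0.014, 0.0116, 0, 0, 0, 1, 0.0294, -0.0169, 0.0158, 0, 0, 0, 1, 0.0371, -0.0194, 0.0201, 0, -0.002, 0, 1, 0.0425, -0.0211, 0.0237, 0.002, -0.019, 0, 1, 0.0479, -0.0219, 0.0272, 0.004, -0.036, 0, 1, 0.0534, -0.0218, 0.0308, 0.006, -0.054, 0, 1, 0.0588, -0.0208, 0.0343, 0.008, -0.071, 0, 1, 0.064, -0.0189, 0.0377, 0.01, -0.088, -0, 1, 0.069, -0.016, 0.041, 0.011, -0.106, 0, 1, 0.0736, -0.0123, 0.0441, 0.013, -0.123, 0, 1, 0.0779, -0.0078, 0.047, 0.015, -0.141, 0, 1, 0.082, -0.0024, 0.0498, 0.017, -0.156, 0, 1, 0.0879, 0.0039, 0.0535, 0.017, -0.156, 0, 1, 0.0931, 0.0108, 0.0569, 0.017, -0.156, 0, 1, 0.0976, 0.0184, 0.06, 0.017, -0.156, 0, 1, 0.1015, 0.0264, 0.0628, 0.017, -0.156, 0, 1,
```

Emit:
arm_command(steps=[0.0068,-0.0055,0.0036,0,0,0,1,0.0141,-0.0102,0.0075,0,0,0,1,0.0216,-0.014,0.0116,0,0,0,1,0.0294,-0.0169,0.0158,0,0,0,1,0.0371,-0.0194,0.0201,0,-0.002,0,1,0.0425,-0.0211,0.0237,0.002,-0.019,0,1,0.0479,-0.0219,0.0272,0.004,-0.036,0,1,0.0534,-0.0218,0.0308,0.006,-0.054,0,1,0.0588,-0.0208,0.0343,0.008,-0.071,0,1,0.064,-0.0189,0.0377,0.01,-0.088,0,1,0.069,-0.016,0.041,0.011,-0.106,0,1,0.0736,-0.0123,0.0441,0.013,-0.123,0,1,0.0779,-0.0078,0.047,0.015,-0.141,0,1,0.082,-0.0024,0.0498,0.017,-0.156,0,1,0.0879,0.0039,0.0535,0.017,-0.156,0,1,0.0931,0.0108,0.0569,0.017,-0.156,0,1,0.0976,0.0184,0.06,0.017,-0.156,0,1,0.1015,0.0264,0.0628,0.017,-0.156,0,1])

```text
clock: 15.35
eef_pos: [0.574, -0.0908, 0.3763]
orientation: [-0.014, 0.967, 0.051, 0.251]
force: [-0.0, -0.9, -0.4]
width: 0.0175
gripper_force: 30.0
```

```bash
python3 -c "
from st import *
st(5.71);plan(5.71,6.283,7)"
```

```text
15.35 w 0.0175 F [-0.  -0.9 -0.4] up,Y,ax 0.0806 -0.0505 0.0586 ang -0.56 r 0.0951 plan err (array([ 0.    , -0.001 , -0.0007]), array([-0.0015,  0.0018,  0.002 ])) q [-0.4   0.45  1.73  0.47  0.55  0.71]
0.0027, 0.007, 0.002, 0, 0, 0, 1, 0.0048, 0.0143, 0.0037, 0, 0, 0, 1, 0.0065, 0.0218, 0.0051, 0, 0, 0, 1, 0.0076, 0.0294, 0.0062, 0, 0, 0, 1, 0.0081, 0.0371, 0.007, 0, 0, 0, 1, 0.0081, 0.0449, 0.0074, 0, 0, 0, 1, 0.0075, 0.0526, 0.0076, 0, 0, 0, 1,
```

Emit:
arm_command(steps=[0.0027,0.007,0.002,0,0,0,1,0.0048,0.0143,0.0037,0,0,0,1,0.0065,0.0218,0.0051,0,0,0,1,0.0076,0.0294,0.0062,0,0,0,1,0.0081,0.0371,0.007,0,0,0,1,0.0081,0.0449,0.0074,0,0,0,1,0.0075,0.052,0.0076,0,0,0,1,0.0075,0.052,0.0076,0,0,0,1])

```text
clock: 16.15
eef_pos: [0.5815, -0.0378, 0.3839]
orientation: [-0.015, 0.966, 0.051, 0.251]
force: [6.5, 2.7, 1.3]
width: 0.017
gripper_force: 30.0
```

```bash
python3 -c "
from st import *
st(6.283)
T=cam('top')
for v in(182,195,207):
  for z in(.2,.24,.28):
    p=onz(T,(130+489/4.2-.38,85+v/4.2-.38),z)-hub;print(v,z,'X',(p@X).round(4),'Y',(p@Y).round(4))
p,e=tri([ray(cam('side'),(175+388/4.2-.38,85+248/4.2-.38)),ray(T,(130+489/4.2-.38,85+185/4.2-.38))]);print(p,e,(p-hub)@X,(p-hub)@Y)
p=onz(T,(249.29,168.63),.155)-hub;print('ros Y',p@X,p@Y)
# crop with grip
"
```

```text
16.15 w 0.017 F [6.5 2.7 1.3] up,Y,ax 0.0959 0.0016 0.0586 ang 0.017 r 0.0959 plan err (array([ 0.0001, -0.0014, -0.0008]), array([-0.0031,  0.0023,  0.0012])) q [-0.3   0.44  1.72  0.39  0.54  0.87]
182 0.2 X 0.1182 Y 0.0016
182 0.24 X 0.105 Y 0.0033
182 0.28 X 0.0917 Y 0.005
195 0.2 X 0.1078 Y 0.0028
195 0.24 X 0.0949 Y 0.0044
195 0.28 X 0.082 Y 0.0061
207 0.2 X 0.0982 Y 0.0039
207 0.24 X 0.0856 Y 0.0055
207 0.28 X 0.073 Y 0.0071
[ 0.71779695 -0.02284436  0.21633866] [np.float64(0.0011697446950527915), np.float64(0.0011697446950527759)] 0.11094041846172328 0.0014944871734376127
ros Y -0.008195794054646896 0.0047167525588645304
```

Emit:
arm_command(steps=[-0.001,0.001,0,0,0,0,1,-0.001,0.001,0,0,0,0,1,-0.001,0.001,0,0,0,0,0.5,-0.001,0.001,0,0,0,0,0,-0.001,0.001,0,0,0,0,-0.4,-0.001,0.001,0,0,0,0,-0.5,-0.001,0.001,0,0,0,0,-0.5,-0.001,0.001,0,0,0,0,-0.5,-0.013,-0.001,0.022,0,0,0,-0.5,-0.026,-0.002,0.043,0,0,0,-0.5,-0.051,-0.005,0.087,0,0,0,-0.5,-0.08,-0.005,0.1,0,0,0,-0.5,-0.12,-0.005,0.1,0,0,0,-0.5,-0.15,-0.01,0.1,0,0,0,-0.5,-0.17,-0.05,0.1,0,0,0,-0.5,-0.17,-0.09,0.1,0,0,0,-0.5,-0.17,-0.13,0.1,0,0,0,-0.5,-0.17,-0.13,0.1,0,0,0,-0.5])

```text
clock: 18.05
eef_pos: [0.4112, -0.1738, 0.484]
orientation: [-0.012, 0.967, 0.048, 0.251]
force: [-0.2, -0.6, 0.3]
width: 0.0653
gripper_force: 0.0
```

```bash
python3 -c "
from st import *
st(6.283)
S=cam('side');T=cam('top')
f=lambda i,s:cv2.resize(i,None,fx=s,fy=s,interpolation=cv2.INTER_CUBIC)
cv2.imwrite('pics/b5.png',np.clip(1.4*np.hstack([f(S['frame'][130:230,210:310],4),f(T['frame'][120:220,200:300],4)]),0,255)[:,:,::-1].astype(np.uint8))
"
```

```text
18.05 w 0.0653 F [-0.2 -0.6  0.3] up,Y,ax -0.0135 -0.1165 0.2372 ang -1.686 r 0.1173 plan err (array([ 0.1703,  0.1347, -0.1008]), array([0.0018, 0.002 , 0.0086])) q [-0.76  0.12  1.88  0.51  0.86  0.43]
```

View pics/b5.png

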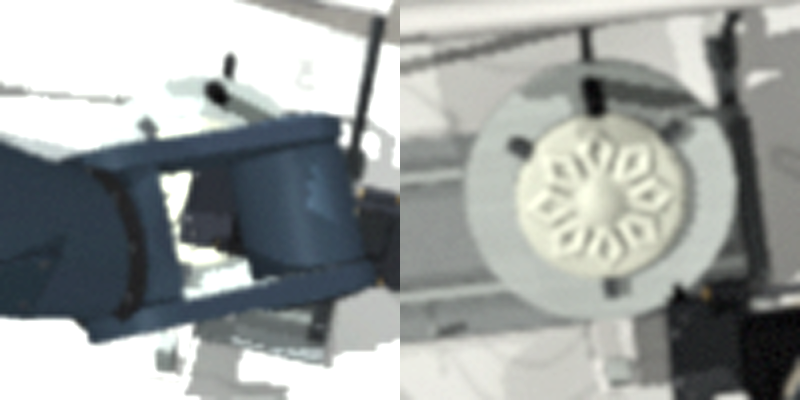

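```bash
python3 - <<'E'
from st import *
S=cam('side');T=cam('top');c=[]
for d,(x0,y0,x1,y1) in((S,(258,148,271,159)),(T,(243,137,254,150))):
    g=d['frame'][y0:y1,x0:x1].max(2);w=np.clip(70-g.astype(float),0,None);yy,xx=np.mgrid[y0:y1,x0:x1]
    c.append(((w*xx).sum()/w.sum(),(w*yy).sum()/w.sum()));print(c[-1],(w>0).sum())
p,e=tri([ray(S,c[0]),ray(T,c[1])]);r=p-hub;print("grip",p,e,r@up,r@Y,r@ax)
# rosette from top mask, same picture
f=T["frame"].astype(int)[130:200,215:290];m=((f[:,:,0]-f[:,:,2]>3)&(f[:,:,0]>95)).astype(np.uint8);m=cv2.morphologyEx(m,cv2.MORPH_CLOSE,np.ones((3,3)))
n,l,st_,ce=cv2.connectedComponentsWithStats(m);i=1+st_[1:,4].argmax();print(st_[i],ce[i]+[215,130])
q=onz(T,ce[i]+[215,130],.152)-hub;print("ros Y",q@Y)
gY=[(onz(T,c[1],z)-hub)@Y for z in(.2,.225,.24)];print("grip Y top",gY)
for dy in(.0,.003):print(dy,[proj(T,[gp(a,.04)+dy*Y]).round(2).tolist() for a in(-.03,0,.03)],proj(T,[hub+dy*Y+.016*ax]))
E
```

```text
(np.float64(264.01461632155906), np.float64(153.05237515225335)) 26
(np.float64(248.36391571553995), np.float64(143.42054433713784)) 69
grip [ 0.66500421 -0.02922547  0.2274462 ] [np.float64(0.0003680068304131409), np.float64(0.0003680068304131069)] 0.09275117274933438 0.0008410951857580608 0.04511486113366287
[  13   18   44   43 1445] [249.59515571 168.80761246]
ros Y 0.0036567156137633106
grip Y top [np.float64(-2.84997810459997e-05), np.float64(0.0010707571866056065), np.float64(0.0017303113671965791)]
0.0 [[[249.45, 142.18]], [[248.55, 142.26]], [[247.67, 142.37]]] [[250.69393555 168.3651571 ]]
0.003 [[[248.51, 142.28]], [[247.62, 142.36]], [[246.73, 142.47]]] [[249.79904573 168.46208807]]
```

The top panel shows the grip at (594,97), lined up with the pointer at (588,45). The wheel has made its full turn. The post top is at about (620,370), next to the gripper. Now for the post.

```bash
python3 - <<'E'
from st import *
R=Rtilt(0);P=np.array([.4645,-.0515,0])
for z in(.2,.12,.078):print(z,rel(P+[0,0,z+.164],R))
E
```

```text
0.2 (array([ 0.0541,  0.1169, -0.1188]), array([-0.0576,  0.5015,  0.0017]))
0.12 (array([ 0.0541,  0.1169, -0.1988]), array([-0.0576,  0.5015,  0.0017]))
0.078 (array([ 0.0541,  0.1169, -0.2408]), array([-0.0576,  0.5015,  0.0017]))
```

Emit:
arm_command(steps=[0.01,0.02,-0.01,-0.0075,0.065,0,-1,0.02,0.04,-0.02,-0.015,0.13,0,-1,0.027,0.06,-0.03,-0.0225,0.195,0,-1,0.034,0.08,-0.04,-0.03,0.26,0,-1,0.04,0.1,-0.06,-0.0375,0.325,0,-1,0.047,0.117,-0.08,-0.045,0.39,0,-1,0.054,0.117,-0.1,-0.0525,0.455,0,-1,0.054,0.117,-0.125,-0.0576,0.5015,0.002,-1,0.054,0.117,-0.15,-0.0576,0.5015,0.002,-1,0.054,0.117,-0.175,-0.0576,0.5015,0.002,-1,0.054,0.117,-0.19,-0.0576,0.5015,0.002,-1,0.054,0.117,-0.19,-0.0576,0.5015,0.002,-1])

```text
clock: 19.45
eef_pos: [0.4638, -0.0505, 0.2915]
orientation: [-0.0, 0.998, 0.055, -0.002]
force: [0.2, -0.4, -0.3]
width: 0.0872
gripper_force: 0.0
```

```bash
python3 - <<'E'
from st import *
R=Rtilt(0);P=np.array([.4645,-.0515,0]);s,c,q=cur();print(s["clock"],c,s["qpos"],s["force"],rel(P+[0,0,.078+.164],R))
T=cam("top");S=cam("side")
print(proj(T,[P+[0,0,.097]])-[220,170],proj(S,[P+[0,0,.097]])-[210,150])
f=lambda i,s:cv2.resize(i,None,fx=s,fy=s,interpolation=2)
cv2.imwrite("pics/b6.png",np.clip(1.4*np.hstack([f(S["frame"][150:250,210:310],4),f(T["frame"][170:270,220:320],4)]),0,255)[:,:,::-1].astype(np.uint8))
E
```

```text
19.45 [ 0.46379843 -0.05053772  0.29150952] [-0.34854341  0.51036857  1.92762492 -0.00122652  0.70749198  1.11253453] [ 0.19084649 -0.43196245 -0.268449  ] (array([ 0.0007, -0.001 , -0.0495]), array([-0.0006, -0.0039, -0.0027]))
[[34.8168511  40.63748593]] [[41.33175848 64.66660941]]
```

Emit:
arm_command(steps=[0,-0.001,-0.012,0,0,0,-1,0.0005,-0.001,-0.025,0,0,0,-1,0.0005,-0.001,-0.037,0,0,0,-1,0.0005,-0.001,-0.0495,0,0,0,-1,0.0005,-0.001,-0.0495,0,0,0,-0.5,0.0005,-0.001,-0.0495,0,0,0,0,0.0005,-0.001,-0.0495,0,0,0,0.3,0.0005,-0.001,-0.0495,0,0,0,0.45,0.0005,-0.001,-0.0495,0,0,0,0.6,0.0005,-0.001,-0.0495,0,0,0,0.7,0.0005,-0.001,-0.0495,0,0,0,0.8,0.0005,-0.001,-0.0495,0,0,0,0.8,0.0005,-0.001,-0.0495,0,0,0,0.8,0.0005,-0.001,-0.0495,0,0,0,0.8])

```text
clock: 20.95
eef_pos: [0.4651, -0.0527, 0.2436]
orientation: [-0.0, 0.999, 0.054, 0.0]
force: [1.2, 3.8, 1.0]
width: 0.0194
gripper_force: 30.0
```

Emit:
arm_command(steps=[-0.0004,0.004,0,0,0,0,0.8,-0.0009,0.008,0,0,0,0,0.8,-0.0017,0.016,0,0,0,0,0.8,-0.0026,0.024,0,0,0,0,0.8,-0.0035,0.032,0,0,0,0,0.8,-0.0043,0.04,0,0,0,0,0.8,-0.0054,0.05,0,0,0,0,0.8,-0.0065,0.06,0,0,0,0,0.8,-0.0076,0.07,0,0,0,0,0.8,-0.0087,0.08,0,0,0,0,0.8,-0.0098,0.09,0,0,0,0,0.8,-0.0108,0.1,0,0,0,0,0.8,-0.012,0.11,0,0,0,0,0.8,-0.013,0.12,0,0,0,0,0.8,-0.014,0.13,0,0,0,0,0.8,-0.015,0.14,0,0,0,0,0.8,-0.016,0.147,0,0,0,0,0.8,-0.0165,0.153,0,0,0,0,0.8,-0.0172,0.159,0,0,0,0,0.8,-0.0172,0.159,0,0,0,0,0.8])

```text
clock: 22.95
eef_pos: [0.448, 0.1071, 0.2436]
orientation: [-0.0, 0.999, 0.054, 0.001]
force: [2.0, 6.3, -5.3]
width: 0.0198
gripper_force: 30.0
```

```bash
python3 - <<'E'
from st import *
s,c,q=cur();print(s["clock"],c,s["force"],s["width"],"slid",(c-[.4651,-.0527,.2436])@Y)
E
```

```text
22.95 [0.44797779 0.1070948  0.24361402] [ 1.99730984  6.28234981 -5.31875471] 0.019782673945636327 slid 0.16070938907268606
```

Emit:
arm_command(steps=[0,0.001,0,0,0,0,0.8,0,0.001,0,0,0,0,0.8,0,0.001,0,0,0,0,0.3,0,0.001,0,0,0,0,-0.5,0,0.001,0,0,0,0,-0.8,0,0.001,0,0,0,0,-0.8,0,0.001,0,0,0,0,-0.8,0,0.001,0,0,0,0,-0.8,0,0.001,0.02,0,0,0,-0.8,0,0.001,0.06,0,0,0,-0.8,0,0.001,0.1,0,0,0,-0.8,0,0.001,0.14,0,0,0,-0.8,0,0.04,0.16,0,0,0,-0.8,0,0.08,0.16,0,0,0,-0.8,0,0.12,0.16,0,0,0,-0.8,-0.03,0.16,0.16,0,0,0,-0.8,-0.03,0.2,0.16,0,0,0,-0.8,-0.03,0.24,0.16,0,0,0,-0.8,-0.03,0.28,0.16,0,0,0,-0.8,-0.03,0.28,0.16,0,0,0,-0.8])

```text
clock: 24.95
eef_pos: [0.4177, 0.3896, 0.4037]
orientation: [-0.001, 0.998, 0.056, 0.001]
force: [0.6, 0.1, 0.3]
width: 0.0784
gripper_force: 0.0
```

```bash
python3 - <<'E'
from st import *
s,c,q=cur();print(s["clock"],c,s["force"],s["width"])
S=cam("side");T=cam("top")
f=lambda i,s:cv2.resize(i,None,fx=s,fy=s,interpolation=2)
cv2.imwrite("pics/b7.png",np.clip(1.5*np.hstack([f(S["frame"][90:220,180:310],3.05),f(T["frame"][100:230,150:280],3.05)]),0,255)[:,:,::-1].astype(np.uint8))
fr=T["frame"].astype(int)[130:200,170:290];m=((fr[:,:,0]-fr[:,:,2]>3)&(fr[:,:,0]>95)).astype(np.uint8);m=cv2.morphologyEx(m,cv2.MORPH_CLOSE,np.ones((3,3)))
n,l,st_,ce=cv2.connectedComponentsWithStats(m);i=1+st_[1:,4].argmax();u=ce[i]+[170,130];print(st_[i],u)
d=onz(T,u,.152)-onz(T,(249.6,168.81),.152);print("rosette moved",d@Y,d@X)
g=T["frame"][137:158,int(u[0])-9:int(u[0])+8].max(2);w=np.clip(70-g.astype(float),0,None);yy,xx=np.mgrid[137:158,int(u[0])-9:int(u[0])+8]
print("grip px",(w*xx).sum()/w.sum(),(w*yy).sum()/w.sum(),(w>0).sum())
E
```

```text
24.95 [0.41767251 0.38963407 0.40366257] [0.5562674  0.12253794 0.28924154] 0.07836218837298795
[  10   23   44   42 1417] [201.63514467 173.59774171]
rosette moved 0.1604552904033952 0.0013968308405538506
grip px 197.98748841519927 147.66913809082484 68
```

View pics/b7.png

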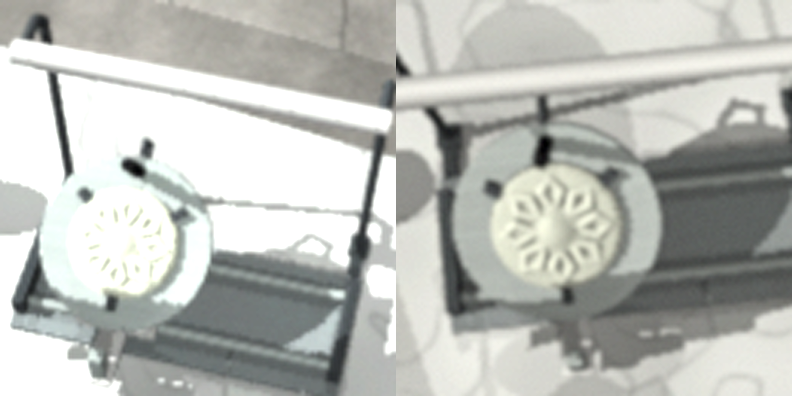

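```bash
python3 - <<'E'
from st import *
T=cam("top");S=cam("side");d=(.160+.003)*Y
for a in(-.06,-.03,0,.03,.06):
    p=proj(T,[hub+d+.016*ax,gp(a,.042)+d]);print(a,(p[0]-p[1]).round(2), proj(S,[gp(a,.06)+d]).round(2))
g=S["frame"][137:150,216:231].max(2);w=np.clip(60-g.astype(float),0,None);yy,xx=np.mgrid[137:150,216:231];print((w*xx).sum()/w.sum(),(w*yy).sum()/w.sum())
E
```

```text
-0.06 [ 2.68 25.95] [[223.62 144.12]]
-0.03 [ 3.58 25.89] [[222.91 143.95]]
0 [ 4.48 25.81] [[222.19 143.79]]
0.03 [ 5.38 25.7 ] [[221.47 143.66]]
0.06 [ 6.27 25.57] [[220.75 143.55]]
224.03205128205127 144.41538461538462
```

```bash
python3 -c "
from cell import manip
print(manip.close_job())"
```

```text
the job is handed in; nothing more can be done
None
```

I turned the wheel past the pointer and through one full turn, with its grip stopping within about 0.03 rad of the pointer. I then slid the carriage 160 mm left to the other station's detent, let go of everything, and handed the job in at about 25 s; the judge's result was not shown.

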